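Check a valve spring at its installed height

ROBOT

A 6-joint arm with a two-finger parallel gripper is mounted at the origin on the work surface. World frame = base frame: x ahead of the robot, y to its left, z up, the work surface at z = 0. Lengths are in mm, angles in rad, forces in N, time in s.
With the tool pointing down it reaches from about 400 to 925 mm from the base axis. Payload 12.5 kg.
Tool frame: the origin (TCP) lies on the centre line of the jaws, within the pads' length; the fingertips stand 14 mm ahead of it and the grasp point (between the pads) lies 5 mm behind it; z points along the fingers, x is the direction in which the jaws open and shut, and the axes are right-handed (so a half turn about z gives the same grasp; the last joint's range is limited). The gripper opens to 95 mm and grips with 3 to 60 N. Pads are 20 mm wide; open, the fingers measure 119 mm over their backs; the gripper's body (75 mm by 180 mm) begins 59 mm behind the grasp point.
Start: joints at [1.106, 0.491, 1.559, -0, 1.092, -0.106], TCP at [219.453, 585.223, 228.661] pointing down, gripper open.
Joint ranges: [-3.1, 3.1], [-0.84, 2.19], [0.05, 2.79], [-1.13, 4.28], [0.06, 2.93], [-2.69, 2.69]. Speed limits (rad/s): [2.22, 2.22, 2.79, 3.14, 3.14, 3.14].

INTERFACE

Orientations are given as [roll, pitch, yaw] about the fixed x, y, z axes, in that order (R = Rz(yaw) Ry(pitch) Rx(roll)).
In Python, from cell import state, read_camera, job_done gives the robot as it stands.
- The arm moves only by the shell command python3 -m handwheel 'ROWS'. ROWS is JSON, a list of rows, each an object of numbers: "hand": the finger opening in m, from 0 to 0.0951; "x", "y", "z": the shift along the world's x, y, z in m; "spin": the turn about the world's z in units of 5 degrees (1.0 is 5 degrees). In form: [{"hand": .., "x": .., "y": .., "z": .., "spin": ..}, ...]. A call has 1 to 20 rows; each row is the pose to reach, as a shift and turn from the pose commanded when the call began; what a row does not reach only later rows make up. A row lasts 1/12 s, in which the tool goes at most 41.7 mm and 7.16 degrees, less where a joint would pass 70% of its speed; a pose out of reach is approached as far as the arm can. A call with a gripper value outside its range is refused whole. The fingers move at their own pace and stop on an object; the grip force is fixed at half the most. Time passes only in rows, so rows that repeat a pose let the fingers close. It gives the time, the measured TCP pose, the force and the opening at its end, in the units of the state.
- state(): the state, without advancing time (a new reading comes with each control period).
- read_camera(name): name is "side" or "top" or "wrist"; returns a dict with "img" (400x640x3 uint8, red, green, blue), "fx", "fy", "cx", "cy" (pixels), "T" (4x4, takes a point from camera to world coordinates). Camera axes: x right, y down, z forward; pixel columns grow to the right and rows downward; lengths in mm; the calibration is good to about 2 mm. A picture is of the moment at which its call begins. There is no depth.
- job_done(): hands the job in, once; it reports no verdict.
The state is a dict: "t": time; "joints": joint angles; "qvel": joint speeds; "tau": joint torques, N m; "eef_pos": TCP position; "tcp_rot": TCP orientation; "ft_force": force on the tool from outside, world axes, zero at the start; "moment": the same for the moment, N m; "opening": opening from 0.0 (shut) to 1.0 (fully open).
Only numpy, scipy, OpenCV 4.12 (cv2) and the standard library are available. Lean on these libraries where they do the work, as an engineer would, in place of code of your own. Each camera call takes 0.05 s, during which the arm holds its last target. There are 200 camera calls.

TASK

Take the bulb-shaped plunger gauge by its neck out of its stand and zero it by touching its tip onto the top of the short steel post and then onto the top of the tall one. Then seat its round bulb in the sprung ring of the spring tester and, with the plunger upright, press the ring down until its top is level with the tops of the tester's two cheeks. Keep hold of the plunger and finish while holding the ring at that height, without letting go; leave the two loose tappets and the lamp where they are.

Things in the scene. Friction and masses are not known exactly. Their poses are not given: they have to be found in the camera images.
- plunger_grip (a point): Centre of the grip of the plunger gauge: the middle of its straight black round neck, 26 mm diameter and with flat top 25 mm above this point; the neck runs 27 mm down from here to the bulb's collar, upright along z. The plunger is round about z, 120 mm long in all, 0.3 kg (varies by a fifth): from below, a thin steel tip, a steel ball (the bulb), and the neck. It starts standing in the stand.
- plunger_bulb (a point): Centre of the plunger's steel bulb, a ball of 54 mm diameter, 54 mm below the grip point. z along the neck.
- plunger_tip (a point): Lower end of the plunger's tip, a round-ended pin of 8 mm diameter that projects 14 mm below the bulb; 95 mm below the grip point.
- plunger: The plunger gauge as a whole; origin at the lower end of its tip, z up along the neck.
- stand_rim (a point): Centre of the stand's rim at its upper edge, 26 mm above the bench. The stand is a fixed aluminium block 80 x 80 x 12 mm with a short tube (inner diameter 40 mm, outer 54 mm) in which the bulb rests; the tip hangs in a 13 mm hole. Lift the plunger straight up at least 40 mm to clear it.
- short_post: Fixed steel post, the short one: 24 mm diameter, 35 mm high, on a 50 mm round foot. Origin at the centre of the foot's underside.
- short_post_top (a point): Centre of the flat top of the short post, 35 mm above the bench.
- tall_post: Fixed steel post, the tall one: 24 mm diameter, 65 mm high, on a 50 mm round foot. Origin at the centre of the foot's underside.
- tall_post_top (a point): Centre of the flat top of the tall post, 65 mm above the bench.
- tester: Fixed spring tester: dark steel base 100 x 100 x 36 mm carrying two upright aluminium cheeks (50 x 8 mm, at 42 mm either side along its y, tops 73 mm above the bench) and between them the sprung ring. Origin at the centre of the base's underside, z up.
- cheek_level (a point): Point on the tester's axis at the height of the cheek tops, 73 mm above the bench.
- ring_top (a point): Centre of the upper face of the sprung ring: steel, 62 mm outer and 40 mm inner diameter, 8 mm thick, on a coil spring; it moves down with the ring. At rest it is 85 mm above the bench, 12 mm above the cheek tops. With the bulb seated in it, the bulb's centre is 18 mm above this point. Open below for the tip.
- ring (a joint): How far the ring is pressed down, m: 0 at rest, 0.012 level with the cheek tops, 0.020 at its stop. It starts to move at about 5 N, takes about 13 N at 0.012 and springs back when let go.
- tappet_a: Loose steel bucket tappet, 32 mm diameter, 26 mm tall, open top: leave alone. Origin under its centre.
- tappet_b: A second loose tappet, like the first: leave alone.
- lamp: Loose black inspection lamp, 36 x 120 x 26 mm, lying on the bench: leave alone. Origin under its centre.
Mind the look-alikes: they are no part of the job. Leave any green or yellow look-alike of the plunger alone.

How it is judged (in metres and radians):
On the way, in this order (a step that is already met when the one before it is completed fails the run):
1. the held plunger's tip touches the top of the short post (contact force between plunger and short_post above 0.5 N and distance between plunger_tip and short_post_top below 0.012 m and contact force between the fingers and plunger above 1 N), for 0.1 s.
2. then the held plunger's tip touches the top of the tall post (contact force between plunger and tall_post above 0.5 N and distance between plunger_tip and tall_post_top below 0.012 m and contact force between the fingers and plunger above 1 N), for 0.1 s.
At the end, for the whole second after the job is handed in: The gripped, upright plunger (within 8 deg), bulb seated in the ring (within 5 mm), alone presses the ring with over 6 N to cheek height within 3.5 mm, at rest, through the last second; fingers and arm do not touch the tester; tappets and lamp within 20 mm of their starts (value of joint ring between 0.0085 and 0.0155 m and angle between plunger's own z axis and vertical below 0.14 rad and horizontal distance between plunger_bulb and ring_top below 0.005 m and z of plunger_bulb in the frame of ring_top between 0.013 and 0.022 m and contact force between plunger and tester above 6 N and contact force between the fingers and plunger above 1 N and contact force between each of the fingers, the arm and tester below 0.5 N and linear speed of plunger below 0.02 m/s and distance of each of tappet_a, tappet_b, lamp from where it was at the start of the episode below 0.02 m); the arm keeps its last pose, push and grip.
It fails at once if a tappet or the lamp is moved more than 20 mm (distance of any of tappet_a, tappet_b, lamp from where it was at the start of the episode above 0.02 m).
It also fails if it takes over 54 s, if anything falls off the work surface, if the arm or the gripper's body presses on something with over 40 N, if the wrist force passes 120 N, or if a joint passes its speed limit or range.

## Working session

There is one attempt and no reset: what is moved stays moved. The work goes in short steps, Python scripts to look and compute and a shell command to move; the robot and the scene stay as the last step left them, time stands still between calls to the robot, and variables do not carry over. Pictures are saved under pics/ and viewed, about 8 in all and at most 12, crops included, and the job is handed in when it is done.

```bash
mkdir -p pics
cat > h.py <<'E'
import numpy as np,cv2
from cell import state,read_camera,job_done
def snap(n,f):
    c=read_camera(n);cv2.imwrite('pics/'+f,cv2.cvtColor(c['img'],cv2.COLOR_RGB2BGR))
    np.savez('pics/'+f+'.npz',**{k:np.array(c[k]) for k in c});return c
def load(f): return np.load('pics/'+f+'.npz')
def ray(c,u,v,z):
    T=np.array(c['T']);d=T[:3,:3]@np.array([(u-c['cx'])/c['fx'],(v-c['cy'])/c['fy'],1]);o=T[:3,3]
    return o+d*(z-o[2])/d[2]
def proj(c,p):
    T=np.array(c['T']);q=T[:3,:3].T@(np.array(p)-T[:3,3]);return np.array([c['fx']*q[0]/q[2]+c['cx'],c['fy']*q[1]/q[2]+c['cy']])
E
python3 - <<'E'
from h import *
for n in('top','side'):
    c=snap(n,n+'1.png');print(n,c['fx'],np.round(c['T'],3).tolist())
print(state())
E
```

```text
top 389.06296651096784 [[-0.01, -0.989, 0.146, 436.895], [-1.0, 0.013, 0.023, 22.779], [-0.025, -0.145, -0.989, 942.872], [0.0, 0.0, 0.0, 1.0]]
side 381.61246868223367 [[0.979, -0.106, 0.175, 439.152], [-0.204, -0.586, 0.784, -520.916], [0.019, -0.803, -0.596, 507.243], [0.0, 0.0, 0.0, 1.0]]
{'t': 0.1, 'joints': array([ 1.10637044e+00,  4.91468709e-01,  1.55937312e+00, -1.11027474e-05,
        1.09171469e+00, -1.05620072e-01]), 'qvel': array([ 6.51598765e-04, -1.70192654e-03, -1.77382978e-03, -2.44918145e-04,
       -1.58862927e-05, -1.51312709e-04]), 'tau': array([ 1.33253117e-03, -6.13624334e+01, -2.58603269e+01,  6.93189609e-02,
        4.71279770e-02, -1.32109764e-05]), 'eef_pos': array([219.37617728, 585.02223712, 228.1444739 ]), 'tcp_rot': array([-3.14150083e+00,  9.59535473e-04,  1.21199567e+00]), 'ft_force': array([-0.73837096, -0.03858906, -0.48789579]), 'moment': array([ 0.01417281,  0.03445642, -0.04611747]), 'opening': 1.001606183858438}
```

View pics/top1.png

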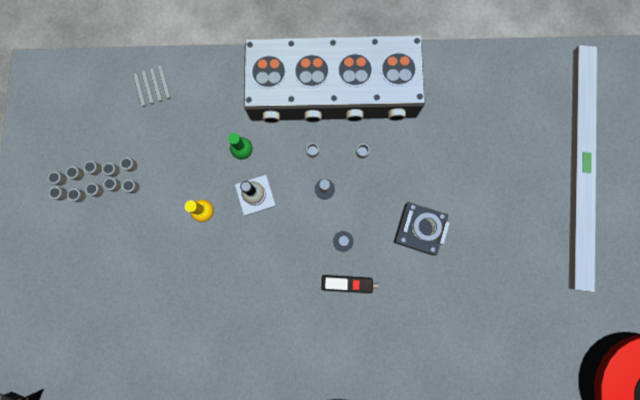

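View pics/side1.png

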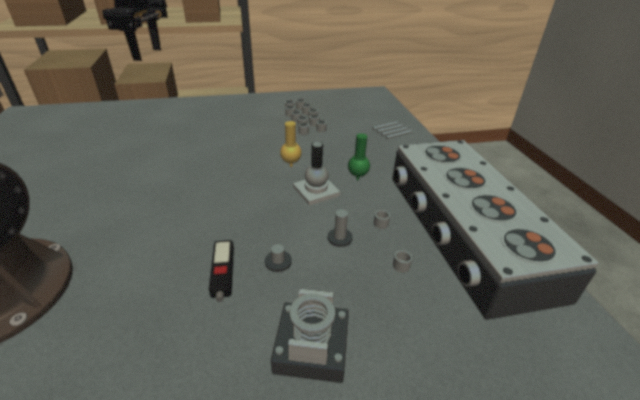

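The plunger stands at about (253,192) in the top view, with the tall post at (325,188), the short post at (343,241) and the tester at (425,228). Green and yellow look-alikes stand either side of the stand. I'll enlarge the views to read pixels.

Run:
```python
from h import *
a=cv2.imread('pics/top1.png');b=cv2.imread('pics/side1.png')
def g(i,x,y,w,h,s):
    o=cv2.resize(i[y:y+h,x:x+w],None,fx=s,fy=s,interpolation=cv2.INTER_CUBIC)
    for k in range(0,w,10): cv2.putText(o,str(x+k)if k%20==0 else '',(k*s,8),0,.3,(0,0,255));cv2.line(o,(k*s,10),(k*s,14),(0,0,255))
    for k in range(0,h,10): cv2.putText(o,str(y+k),(0,k*s+3),0,.3,(0,0,255))
    return o
A=g(a,230,170,90,50,5);A2=g(a,310,170,50,85,5)
t=np.zeros((600,800,3),np.uint8)
t[0:250,0:450]=A
t[0:425-0,460:710]=A2
B=g(a,390,195,65,65,5);t[260:585,0:325]=B
cv2.imwrite('pics/top1z.png',t)
t=np.zeros((600,800,3),np.uint8)
for (x,y,w,h,s,X,Y) in [(290,135,55,70,5,0,0),(260,205,95,70,5,290,0),(265,280,95,45,5,0,365),]:
    o=g(b,x,y,w,h,s);t[Y:Y+o.shape[0],X:X+o.shape[1]]=o
cv2.imwrite('pics/side1z.png',t)
```

```text
(no output)
```

View pics/top1z.png

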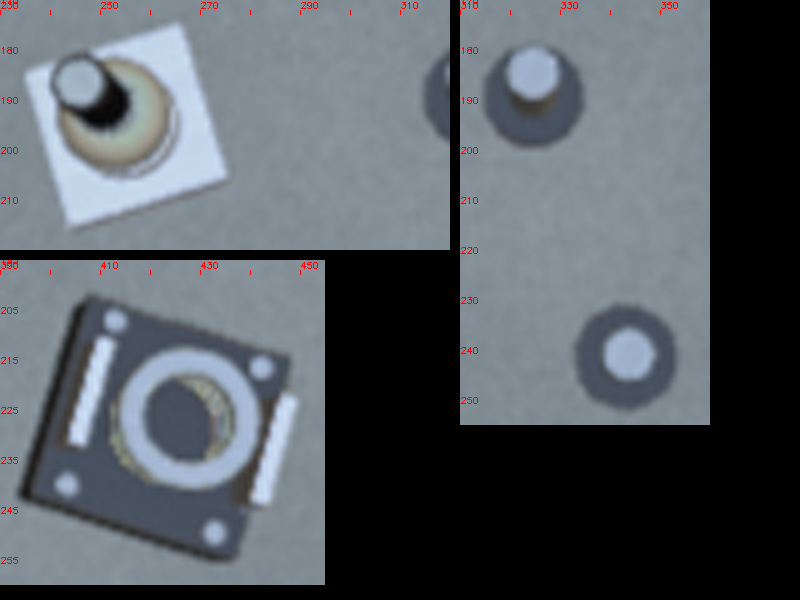

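View pics/side1z.png

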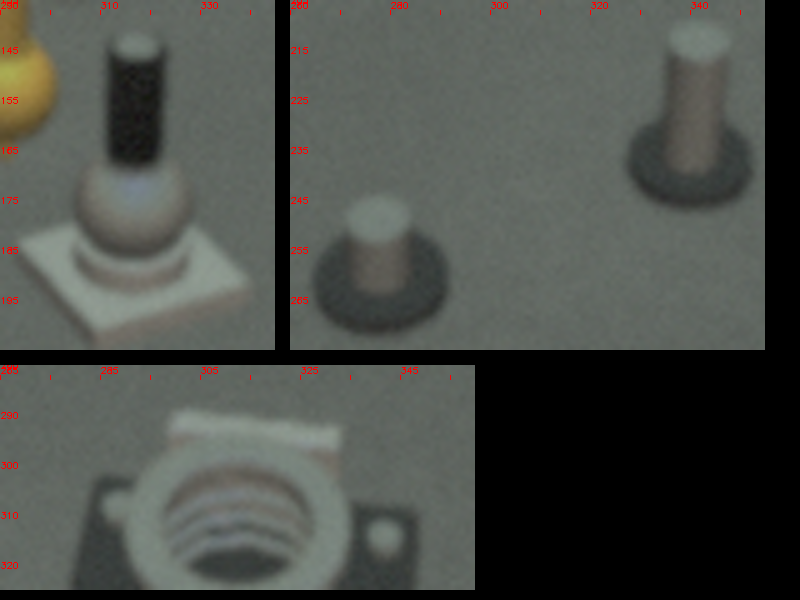

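Run:
```python
from h import *
t=load('top1.png');s=load('side1.png')
for n,z,a,b in [('plunger',123,(245.6,186),(317,143.8)),('tall',65,(324.2,184),(341.6,213)),('short',35,(343.6,240.2),(277.6,248.2)),('ring',85,(427.6,226.2),None)]:
    p=ray(t,*a,z);print(n,p.round(1),np.hypot(*p[:2]).round(0), ray(s,*b,z).round(1) if b else '', proj(s,p).round(1))
# stand corners, cheeks orientation
for n,z,u in [('cheekL',73,[(409.5,211.5),(403.5,232.5)]),('cheekR',73,[(447.5,223),(441,244.5)])]:
    q=[ray(t,*x,z) for x in u];d=q[1]-q[0];print(n,np.round(q,1).tolist(),np.degrees(np.arctan2(d[1],d[0])))
for n,u,z in [('green',(234,139),98),('yellow',(190,205),98),('tappet1',(312,150),26),('tappet2',(362,151),26),('lamp',(348,284),26),('head',(246,105),60)]:print(n,ray(t,*u,z).round(0))
```

```text
plunger [594.7 192.9 123. ] 625.0 [596.3 192.1 123. ] [316.2 143.7]
tall [607.9  23.7  65. ] 608.0 [609.   21.5  65. ] [340.7 212.3]
short [480.3 -19.6  35. ] 481.0 [481.8 -19.9  35. ] [276.8 248.2]
ring [ 506.5 -201.8   85. ] 545.0  [311.2 310.5]
cheekL [[540.9, -166.4, 73.0], [494.1, -151.1, 73.0]] 161.84300981834812
cheekR [[514.1, -249.3, 73.0], [466.7, -232.3, 73.0]] 160.2461396886603
green [708. 226.  98.]
yellow [559. 321.  98.]
tappet1 [700.  52.  26.]
tappet2 [696. -69.  26.]
lamp [380. -28.  26.]
head [804. 208.  60.]
```

Both cameras agree to about 2 mm. I'll move above the plunger.

```bash
python3 -m handwheel '[{"hand":0.095,"x":0.029,"y":-0.03,"z":0},{"hand":0.095,"x":0.058,"y":-0.06,"z":0},{"hand":0.095,"x":0.087,"y":-0.09,"z":0},{"hand":0.095,"x":0.116,"y":-0.12,"z":0},{"hand":0.095,"x":0.145,"y":-0.15,"z":0},{"hand":0.095,"x":0.174,"y":-0.18,"z":0},{"hand":0.095,"x":0.203,"y":-0.21,"z":0},{"hand":0.095,"x":0.232,"y":-0.24,"z":0},{"hand":0.095,"x":0.261,"y":-0.27,"z":0},{"hand":0.095,"x":0.290,"y":-0.30,"z":0},{"hand":0.095,"x":0.319,"y":-0.33,"z":0},{"hand":0.095,"x":0.348,"y":-0.36,"z":0},{"hand":0.095,"x":0.376,"y":-0.3925,"z":0},{"hand":0.095,"x":0.376,"y":-0.3925,"z":0},{"hand":0.095,"x":0.376,"y":-0.3925,"z":0},{"hand":0.095,"x":0.376,"y":-0.3925,"z":0},{"hand":0.095,"x":0.376,"y":-0.3925,"z":0}]'
python3 - <<'E'
from h import *
c=snap('wrist','w1.png');print(np.round(c['T'],2).tolist(),c['fx']);print(state()['eef_pos'],proj(c,(595.5,192.5,123)))
E
```

```text
[[0.35, 0.91, 0.23, 155.74], [0.94, -0.34, -0.09, 609.06], [-0.0, 0.25, -0.97, 384.45], [0.0, 0.0, 0.0, 1.0]] 350.48483073282483
[219.36456494 585.05891126 228.19082523] [115.25118045 623.59317969]invalid input
```

View pics/w1.png

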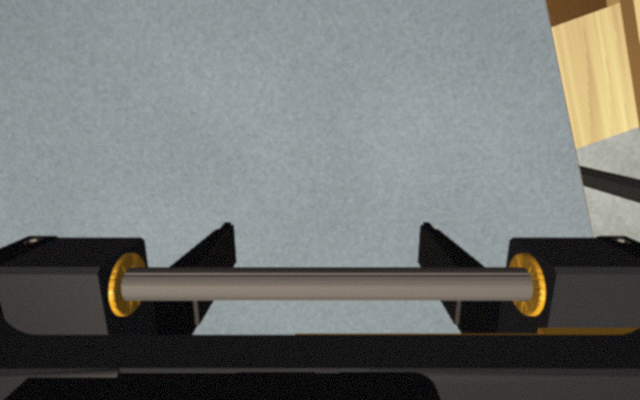

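The row format needs `spin` in every row; the arm hasn't moved. The wrist picture shows only empty bench between the fingers.

```bash
python3 -m handwheel '[{"hand":0.095,"x":0.029,"y":-0.03,"z":0,"spin":0},{"hand":0.095,"x":0.058,"y":-0.06,"z":0,"spin":0},{"hand":0.095,"x":0.087,"y":-0.09,"z":0,"spin":0},{"hand":0.095,"x":0.116,"y":-0.12,"z":0,"spin":0},{"hand":0.095,"x":0.145,"y":-0.15,"z":0,"spin":0},{"hand":0.095,"x":0.174,"y":-0.18,"z":0,"spin":0},{"hand":0.095,"x":0.203,"y":-0.21,"z":0,"spin":0},{"hand":0.095,"x":0.232,"y":-0.24,"z":0,"spin":0},{"hand":0.095,"x":0.261,"y":-0.27,"z":0,"spin":0},{"hand":0.095,"x":0.290,"y":-0.30,"z":0,"spin":0},{"hand":0.095,"x":0.319,"y":-0.33,"z":0,"spin":0},{"hand":0.095,"x":0.348,"y":-0.36,"z":0,"spin":0},{"hand":0.095,"x":0.376,"y":-0.3925,"z":0,"spin":0},{"hand":0.095,"x":0.376,"y":-0.3925,"z":0,"spin":0},{"hand":0.095,"x":0.376,"y":-0.3925,"z":0,"spin":0},{"hand":0.095,"x":0.376,"y":-0.3925,"z":0,"spin":0},{"hand":0.095,"x":0.376,"y":-0.3925,"z":0,"spin":0}]'
python3 - <<'E'
from h import *
c=snap('wrist','w2.png');print(state()['eef_pos'],state()['tcp_rot'],proj(c,(595.5,192.5,123)))
E
```

```text
t: 1.57
eef_pos: [594.6, 193.7, 228.6]
tcp_rot: [-3.141, 0.0, 1.213]
ft_force: [-0.8, 0.2, 0.3]
opening: 0.998
[594.59757063 193.8930703  228.74736655] [-3.14132379e+00 -1.04034391e-04  1.21348857e+00] [325.52913537 199.37272794]
```

View pics/w2.png

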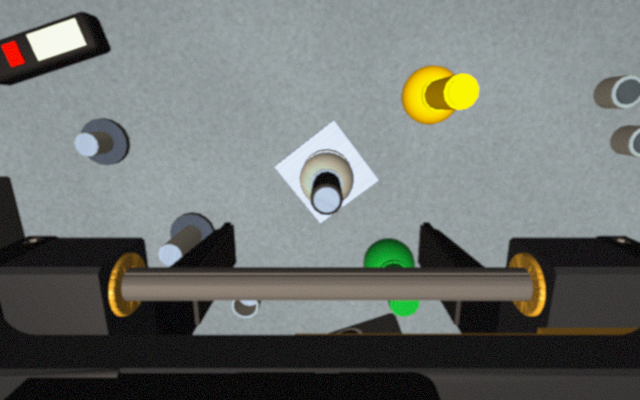

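Wrist view: the plunger top is at (325.5,199.5), exactly where it was predicted. Descend and grip.

```bash
python3 -m handwheel '[{"hand":0.095,"x":0,"y":0,"z":-0.035,"spin":0},{"hand":0.095,"x":0,"y":0,"z":-0.07,"spin":0},{"hand":0.095,"x":0,"y":0,"z":-0.1,"spin":0},{"hand":0.095,"x":0,"y":0,"z":-0.12,"spin":0},{"hand":0.095,"x":0,"y":0,"z":-0.1357,"spin":0},{"hand":0.095,"x":0,"y":0,"z":-0.1357,"spin":0},{"hand":0.095,"x":0,"y":0,"z":-0.1357,"spin":0},{"hand":0.02,"x":0,"y":0,"z":-0.1357,"spin":0},{"hand":0.02,"x":0,"y":0,"z":-0.1357,"spin":0},{"hand":0.02,"x":0,"y":0,"z":-0.1357,"spin":0},{"hand":0.02,"x":0,"y":0,"z":-0.1357,"spin":0},{"hand":0.02,"x":0,"y":0,"z":-0.1357,"spin":0},{"hand":0.02,"x":0,"y":0,"z":-0.1357,"spin":0},{"hand":0.02,"x":0,"y":0,"z":-0.1357,"spin":0},{"hand":0.02,"x":0,"y":0,"z":-0.1357,"spin":0},{"hand":0.02,"x":0,"y":0,"z":-0.1357,"spin":0},{"hand":0.02,"x":0,"y":0,"z":-0.1357,"spin":0},{"hand":0.02,"x":0,"y":0,"z":-0.1357,"spin":0}]'
```

```text
t: 3.12
eef_pos: [595.4, 192.7, 92.9]
tcp_rot: [-3.142, -0.0, 1.212]
ft_force: [-0.4, -0.7, -0.2]
opening: 0.288
```

```bash
python3 -m handwheel '[{"hand":0.02,"x":0,"y":0,"z":0.01,"spin":0},{"hand":0.02,"x":0,"y":0,"z":0.025,"spin":0},{"hand":0.02,"x":0,"y":0,"z":0.045,"spin":0},{"hand":0.02,"x":0,"y":0,"z":0.065,"spin":0},{"hand":0.02,"x":0,"y":0,"z":0.08,"spin":0},{"hand":0.02,"x":0,"y":0,"z":0.09,"spin":0},{"hand":0.02,"x":0,"y":0,"z":0.09,"spin":0},{"hand":0.02,"x":0,"y":0,"z":0.09,"spin":0},{"hand":0.02,"x":0,"y":0,"z":0.09,"spin":0}]'
python3 - <<'E'
from h import *
c=snap('wrist','w3.png');s=snap('side','s3.png');st=state();p=st['eef_pos'];print(p)
print(proj(s,p+[0,0,30]),proj(s,p+[0,0,-49]),proj(s,p+[0,0,-90]))
u=proj(s,p+[0,0,-49]).astype(int)
a=cv2.imread('pics/w3.png');b=cv2.imread('pics/s3.png')[u[1]-70:u[1]+80,u[0]-60:u[0]+60]
o=np.zeros((480,800,3),np.uint8);o[:400,:416]=a[:,112:528];b=cv2.resize(b,None,fx=3.2,fy=3.2,interpolation=2);o[:480,416:800]=b;print(u)
cv2.imwrite('pics/c3.png',o)
E
```

```text
t: 3.87
eef_pos: [595.0, 192.6, 182.0]
tcp_rot: [-3.14, 0.001, 1.212]
ft_force: [1.4, 0.2, -3.7]
opening: 0.27
[595.04643674 192.61604513 181.80286856]
[317.24354563 103.95594306] [316.48621436 139.60622705] [316.12685312 156.52264215]
[316 139]
```

View pics/c3.png

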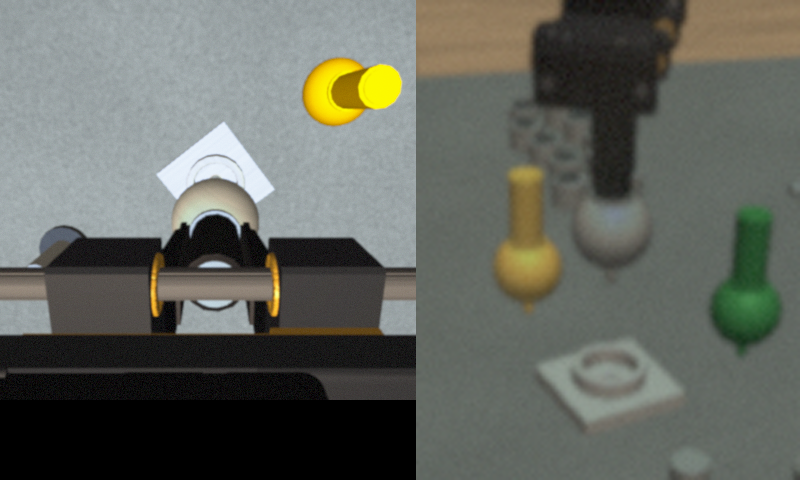

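Held upright: the bulb is at about (317,140) and the tip at (317,157) in the side image, within about 1 px of prediction. Next, the short post.

```bash
python3 -m handwheel '[{"hand":0.02,"x":-0.01,"y":-0.019,"z":0,"spin":0},{"hand":0.02,"x":-0.025,"y":-0.046,"z":0,"spin":0},{"hand":0.02,"x":-0.04,"y":-0.074,"z":0,"spin":0},{"hand":0.02,"x":-0.055,"y":-0.102,"z":0,"spin":0},{"hand":0.02,"x":-0.07,"y":-0.13,"z":0,"spin":0},{"hand":0.02,"x":-0.085,"y":-0.158,"z":0,"spin":0},{"hand":0.02,"x":-0.1,"y":-0.186,"z":0,"spin":0},{"hand":0.02,"x":-0.11,"y":-0.204,"z":-0.005,"spin":0},{"hand":0.02,"x":-0.1145,"y":-0.2125,"z":-0.02,"spin":0},{"hand":0.02,"x":-0.1145,"y":-0.2125,"z":-0.035,"spin":0},{"hand":0.02,"x":-0.1145,"y":-0.2125,"z":-0.045,"spin":0},{"hand":0.02,"x":-0.1145,"y":-0.2125,"z":-0.048,"spin":0},{"hand":0.02,"x":-0.1145,"y":-0.2125,"z":-0.048,"spin":0},{"hand":0.02,"x":-0.1145,"y":-0.2125,"z":-0.048,"spin":0}]'
python3 - <<'E'
from h import *
c=snap('side','s4.png');t=snap('top','t4.png');st=state();p=st['eef_pos'];print(p,st['ft_force'])
tip=p+[0,0,-90];print(tip,proj(c,tip))
u=proj(c,tip).astype(int);b=cv2.imread('pics/s4.png')
o=np.zeros((400,800,3),np.uint8);o[:,:400]=cv2.resize(b[u[1]-40:u[1]+40,u[0]-40:u[0]+40],(400,400),interpolation=2)
b=b[260:360,265:365];o[:,400:]=cv2.resize(b,(400,400),interpolation=2)
cv2.imwrite('pics/c4.png',o);print(u)
E
```

```text
t: 5.13
eef_pos: [481.1, -19.7, 135.0]
tcp_rot: [-3.141, -0.0, 1.212]
ft_force: [0.4, 0.3, -2.3]
opening: 0.267
[481.26360645 -19.65651819 135.4197893 ] [ 0.09794667 -0.05932925 -4.17438498]
[481.26360645 -19.65651819  45.4197893 ] [277.05894202 243.83374985]
[277 243]
```

View pics/c4.png

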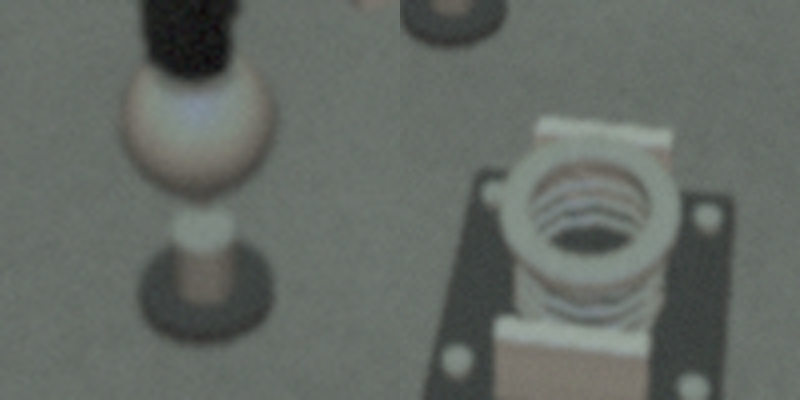

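Aligned over the short post (post top about (277,249), tip predicted at (277,244)). The ring's upper face is centred near (312,311.5). Descend gently.

```bash
python3 -m handwheel '[{"hand":0.02,"x":0,"y":0,"z":-0.003,"spin":0},{"hand":0.02,"x":0,"y":0,"z":-0.006,"spin":0},{"hand":0.02,"x":0,"y":0,"z":-0.008,"spin":0},{"hand":0.02,"x":0,"y":0,"z":-0.009,"spin":0},{"hand":0.02,"x":0,"y":0,"z":-0.01,"spin":0},{"hand":0.02,"x":0,"y":0,"z":-0.01,"spin":0},{"hand":0.02,"x":0,"y":0,"z":-0.01,"spin":0}]'
python3 - <<'E'
from h import *
s=load('s4.png');print(ray(s,312.1,311.4,85))
E
```

```text
t: 5.82
eef_pos: [481.0, -19.8, 125.1]
tcp_rot: [3.142, -0.0, 1.212]
ft_force: [-0.5, 0.2, -0.1]
opening: 0.265
[ 507.49409369 -203.47885238   85.        ]
```

```bash
python3 -m handwheel '[{"hand":0.02,"x":0,"y":0,"z":-0.0005,"spin":0},{"hand":0.02,"x":0,"y":0,"z":-0.001,"spin":0},{"hand":0.02,"x":0,"y":0,"z":-0.001,"spin":0},{"hand":0.02,"x":0,"y":0,"z":-0.001,"spin":0}]'
```

```text
t: 6.15
eef_pos: [481.2, -19.8, 124.6]
tcp_rot: [3.141, -0.0, 1.212]
ft_force: [-1.3, -0.2, 8.3]
opening: 0.27
```

Contact at about 11 N (TCP 124.6 gives a tip of about 35, as expected). Lift and go over the tall post.

```bash
python3 -m handwheel '[{"hand":0.02,"x":0,"y":0,"z":0,"spin":0},{"hand":0.02,"x":0,"y":0,"z":0.01,"spin":0},{"hand":0.02,"x":0,"y":0,"z":0.03,"spin":0},{"hand":0.02,"x":0,"y":0,"z":0.05,"spin":0},{"hand":0.02,"x":0.015,"y":0.005,"z":0.06,"spin":0},{"hand":0.02,"x":0.042,"y":0.014,"z":0.06,"spin":0},{"hand":0.02,"x":0.069,"y":0.023,"z":0.06,"spin":0},{"hand":0.02,"x":0.096,"y":0.032,"z":0.06,"spin":0},{"hand":0.02,"x":0.117,"y":0.039,"z":0.06,"spin":0},{"hand":0.02,"x":0.1274,"y":0.0424,"z":0.055,"spin":0},{"hand":0.02,"x":0.1274,"y":0.0424,"z":0.045,"spin":0},{"hand":0.02,"x":0.1274,"y":0.0424,"z":0.04,"spin":0},{"hand":0.02,"x":0.1274,"y":0.0424,"z":0.036,"spin":0},{"hand":0.02,"x":0.1274,"y":0.0424,"z":0.034,"spin":0},{"hand":0.02,"x":0.1274,"y":0.0424,"z":0.034,"spin":0},{"hand":0.02,"x":0.1274,"y":0.0424,"z":0.034,"spin":0}]'
python3 - <<'E'
from h import *
c=snap('side','s5.png');p=state()['eef_pos'];print(p,state()['ft_force'],proj(c,p+[0,0,-90]))
cv2.imwrite('pics/c5.png',cv2.resize(cv2.imread('pics/s5.png')[160:260,290:390],(500,500),interpolation=2))
E
```

```text
t: 7.48
eef_pos: [608.0, 22.4, 158.2]
tcp_rot: [3.141, -0.0, 1.212]
ft_force: [-0.5, -0.4, -3.0]
opening: 0.267
[608.20683827  22.39692865 158.39226399] [ 0.54365213  0.17555268 -2.64188899] [341.15296569 211.33299602]
```

View pics/c5.png

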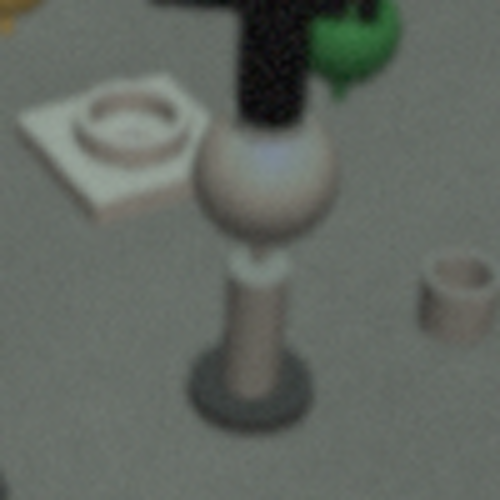

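Tip just above the centre of the tall post top (crop (260,262)). Touch.

```bash
python3 -m handwheel '[{"hand":0.02,"x":0,"y":0,"z":-0.0015,"spin":0},{"hand":0.02,"x":0,"y":0,"z":-0.0025,"spin":0},{"hand":0.02,"x":0,"y":0,"z":-0.0035,"spin":0},{"hand":0.02,"x":0,"y":0,"z":-0.004,"spin":0},{"hand":0.02,"x":0,"y":0,"z":-0.004,"spin":0},{"hand":0.02,"x":0,"y":0,"z":-0.004,"spin":0},{"hand":0.02,"x":0,"y":0,"z":-0.004,"spin":0}]'
```

```text
t: 8.12
eef_pos: [608.6, 22.6, 154.8]
tcp_rot: [3.14, -0.0, 1.212]
ft_force: [-1.5, -0.2, 6.0]
opening: 0.268
```

Contact at about 9 N. Lift and travel to above the tester.

```bash
python3 -m handwheel '[{"hand":0.02,"x":0,"y":0,"z":0.01,"spin":0},{"hand":0.02,"x":0,"y":0,"z":0.03,"spin":0},{"hand":0.02,"x":-0.004,"y":-0.009,"z":0.048,"spin":0},{"hand":0.02,"x":-0.015,"y":-0.033,"z":0.05,"spin":0},{"hand":0.02,"x":-0.028,"y":-0.062,"z":0.05,"spin":0},{"hand":0.02,"x":-0.041,"y":-0.091,"z":0.05,"spin":0},{"hand":0.02,"x":-0.054,"y":-0.12,"z":0.05,"spin":0},{"hand":0.02,"x":-0.067,"y":-0.149,"z":0.05,"spin":0},{"hand":0.02,"x":-0.08,"y":-0.178,"z":0.05,"spin":0},{"hand":0.02,"x":-0.092,"y":-0.204,"z":0.05,"spin":0},{"hand":0.02,"x":-0.099,"y":-0.22,"z":0.045,"spin":0},{"hand":0.02,"x":-0.1014,"y":-0.2252,"z":0.035,"spin":0},{"hand":0.02,"x":-0.1014,"y":-0.2252,"z":0.028,"spin":0},{"hand":0.02,"x":-0.1014,"y":-0.2252,"z":0.028,"spin":0},{"hand":0.02,"x":-0.1014,"y":-0.2252,"z":0.028,"spin":0},{"hand":0.02,"x":-0.1014,"y":-0.2252,"z":0.028,"spin":0}]'
python3 - <<'E'
from h import *
c=snap('side','s6.png');w=snap('wrist','w6.png');p=state()['eef_pos'];print(p,state()['ft_force'],proj(c,p+[0,0,-90]),proj(c,p+[0,0,-49]))
for q in [(506.5,-201.8,85),(507,-202.6,85)]: print(proj(w,q))
o=np.zeros((400,800,3),np.uint8);o[:,:400]=cv2.resize(cv2.imread('pics/s6.png')[250:350,265:365],(400,400),interpolation=2)
o[:,400:]=cv2.imread('pics/w6.png')[:,120:520];cv2.imwrite('pics/c6.png',o)
E
```

```text
t: 9.45
eef_pos: [507.5, -201.6, 182.1]
tcp_rot: [-3.142, -0.0, 1.213]
ft_force: [-1.3, 0.6, -3.4]
opening: 0.266
[ 507.46447717 -201.82321988  182.26635777] [ 0.21817163  0.22962925 -3.03973441] [311.90361264 306.94946316] [312.29097752 286.27807197]
[325.98760542 199.38656366]
[325.22060973 200.35271274]
```

View pics/c6.png

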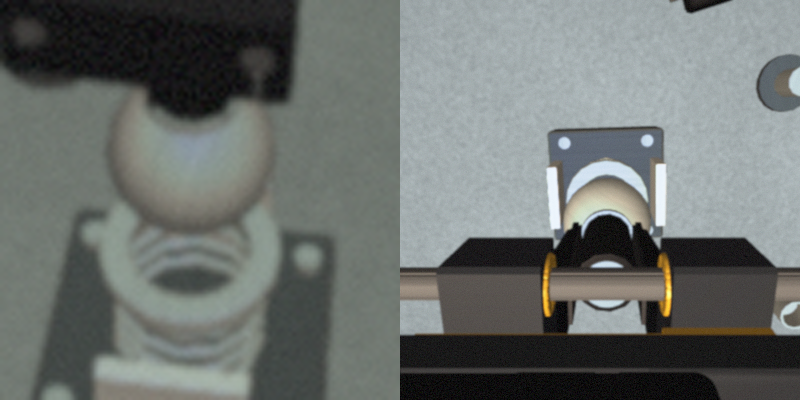

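Bulb and ring are both centred at about x=312 in the side view, and the wrist view shows the bulb centred between the cheeks (607 against 607). Lower onto the ring.

```bash
python3 -m handwheel '[{"hand":0.02,"x":0,"y":0,"z":-0.007,"spin":0},{"hand":0.02,"x":0,"y":0,"z":-0.016,"spin":0},{"hand":0.02,"x":0,"y":0,"z":-0.023,"spin":0},{"hand":0.02,"x":0,"y":0,"z":-0.027,"spin":0},{"hand":0.02,"x":0,"y":0,"z":-0.03,"spin":0},{"hand":0.02,"x":0,"y":0,"z":-0.032,"spin":0},{"hand":0.02,"x":0,"y":0,"z":-0.034,"spin":0},{"hand":0.02,"x":0,"y":0,"z":-0.035,"spin":0},{"hand":0.02,"x":0,"y":0,"z":-0.035,"spin":0},{"hand":0.02,"x":0,"y":0,"z":-0.035,"spin":0},{"hand":0.02,"x":0,"y":0,"z":-0.035,"spin":0}]'
```

```text
t: 10.47
eef_pos: [507.0, -202.5, 147.3]
tcp_rot: [3.141, -0.0, 1.212]
ft_force: [0.5, 3.9, 4.3]
opening: 0.269
```

A +y side force of 3.9 N shows the ring is slightly to +y, so I'll shift that way while pressing on.

```bash
python3 -m handwheel '[{"hand":0.02,"x":0,"y":0.0005,"z":0,"spin":0},{"hand":0.02,"x":0,"y":0.001,"z":0,"spin":0},{"hand":0.02,"x":0,"y":0.001,"z":-0.001,"spin":0},{"hand":0.02,"x":0,"y":0.001,"z":-0.002,"spin":0},{"hand":0.02,"x":0,"y":0.001,"z":-0.003,"spin":0},{"hand":0.02,"x":0,"y":0.001,"z":-0.003,"spin":0},{"hand":0.02,"x":0,"y":0.001,"z":-0.003,"spin":0}]'
python3 - <<'E'
from h import *
c=snap('side','s7.png');s=state();print(s['ft_force'],s['eef_pos'])
E
```

```text
t: 11.05
eef_pos: [507.3, -201.9, 144.3]
tcp_rot: [3.14, 0.0, 1.212]
ft_force: [-0.0, 1.1, 6.1]
opening: 0.266
[0.38718805 0.72564997 6.27876984] [ 507.3160924  -201.93204401  144.29169384]
```

Side force nearly gone. Press to level.

```bash
python3 -m handwheel '[{"hand":0.02,"x":0,"y":0.0003,"z":-0.001,"spin":0},{"hand":0.02,"x":0,"y":0.0003,"z":-0.002,"spin":0},{"hand":0.02,"x":0,"y":0.0003,"z":-0.003,"spin":0},{"hand":0.02,"x":0,"y":0.0003,"z":-0.004,"spin":0},{"hand":0.02,"x":0,"y":0.0003,"z":-0.0045,"spin":0},{"hand":0.02,"x":0,"y":0.0003,"z":-0.0045,"spin":0},{"hand":0.02,"x":0,"y":0.0003,"z":-0.0045,"spin":0},{"hand":0.02,"x":0,"y":0.0003,"z":-0.0045,"spin":0},{"hand":0.02,"x":0,"y":0.0003,"z":-0.0045,"spin":0},{"hand":0.02,"x":0,"y":0.0003,"z":-0.0045,"spin":0}]'
python3 - <<'E'
from h import *
f=[]
for i in range(4): c=snap('side','s8.png');s=state();f.append(s['ft_force'])
t=snap('top','t8.png')
p=s['eef_pos'];print(np.mean(f,0),p,s['qvel'].round(3),proj(c,p+[0,0,-49]))
o=np.zeros((400,800,3),np.uint8);o[:,:400]=cv2.resize(cv2.imread('pics/s8.png')[265:345,272:352],(400,400),interpolation=2)
o[:,400:]=cv2.resize(cv2.imread('pics/s6.png')[265:345,272:352],(400,400),interpolation=2);cv2.imwrite('pics/c8.png',o)
E
```

```text
t: 11.93
eef_pos: [507.4, -201.9, 140.1]
tcp_rot: [3.14, 0.001, 1.212]
ft_force: [-1.2, -0.0, 9.8]
opening: 0.27
[-0.68297698 -0.12448288  9.5888414 ] [ 507.38526449 -201.83850837  140.11642558] [-0.001  0.     0.001 -0.    -0.001  0.   ] [311.83736064 307.51900119]
```

View pics/c8.png

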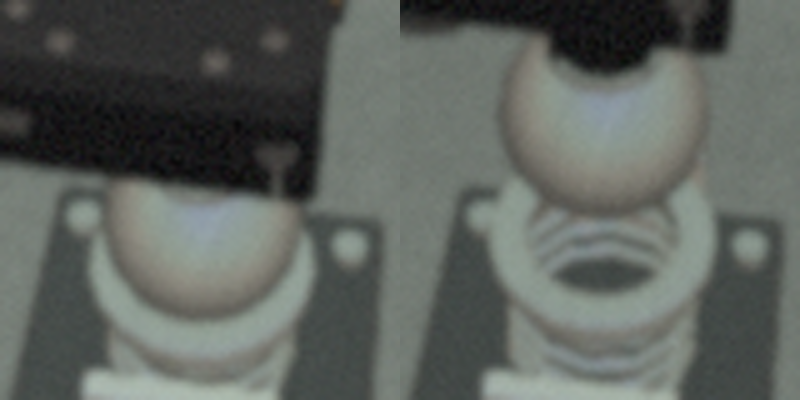

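The bulb is seated and centred. The ring's lower edge dropped about 28 crop px (≈ 11–12 mm), the force is about 12.7 N (13 N expected), TCP z is 140.1 (140 expected), and the arm is at rest. Hand in.

```bash
python3 -c "
from h import *
print(job_done());s=state();print(s['t'],s['eef_pos'],s['ft_force'],s['opening'])"
```

```text
the job is handed in; nothing more can be done
None
the job is handed in; nothing more can be done
```

I took the plunger out of its stand by the neck and touched its tip to the short post (about 11 N), then the tall post (about 9 N). I then seated the bulb in the ring, pressed the ring to cheek level, and handed the job in with the plunger still gripped, at about 12 s of the 54 s allowed. No verdict is reported.

Last checks before hand-in:
- **Height:** tool height was 140.1 mm against 140.0 expected for a level ring. The push was about 12.7 N against about 13 N. The side picture showed the ring down roughly 11–12 mm.
- **Alignment:** the tool was vertical to within 0.002 rad and at rest, and side force was under 1 N. On first contact there was a 3.9 N side force, which I removed by shifting 1.3 mm in +y.
- **Disagreements:** the first cheek-based estimate of the ring centre was 2–4 mm off the ring-outline estimates, so I did not use it. Partway through pressing, the force suggested about 1 mm less travel than the height did; at the end they agreed.
- **Not checked:** I did not measure the tappets and lamp again at the end; none of the paths came near them.

One early move was refused because its rows lacked `spin`; the arm did not move.

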